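Unbolt the stock box and hold its lid at the balance point

TASK

On the steel stock box, wind the hand crank clockwise (seen from above), about two full turns to its stop, so that the bolt is drawn fully back off the lid. Then take the lid by its bar handle and swing it up to its balance point, the lid standing straight upright where it would fall neither way, and finish while still gripping the handle and holding the lid still there, so that a lid stay can be fitted. Do not let the lid fall over backwards or drop shut, and leave the tools lying around undisturbed.

Things in the scene. Friction and masses are not known exactly. Their poses are not given: they have to be found in the camera images.
- stock_box: fixed grey steel box with an aluminium lid, 150 mm deep (its x) by 180 mm wide (its y), 101 mm high; origin at the centre of its underside on the bench, x points from the front (handle side) to the hinge side at the back, z up. The dark bolt housing (80 x 100 mm, 126 mm high) that carries the crank is part of it, centred 200 mm to its -y side.
- crank (a joint): hand crank on top of the bolt housing, vertical axis; value in rad, 0 to 12.57 (end stop), grows as the crank turns clockwise seen from above; starts between 0 and 1.5. At 0 the crank arm points to the box's -x; the arm's heading from above is the box's yaw + pi - value. It stays where it is left; turning it takes about 3 to 5 N at the knob. Each radian draws the bolt back 2 mm: off the lid's edge at 9, fully drawn at the stop.
- crank_axis (a point): point on the crank's axis, level with the centre of the crank's knob (163 mm above the bench); fixed to the box
- crank_knob (a point): centre of the crank's upright wooden knob, 20 mm thick and 40 mm high, 45 mm from the crank axis; the knob spins freely on its pin, so a gripper may hold it without turning. Under the knob lies the crank arm, its top 142 mm above the bench.
- bolt_tip (a point): middle of the end of the flat steel bolt (24 mm wide, 10 mm thick), which lies on top of the lid's -y edge and blocks the lid; it is drawn towards the box's -y as the crank turns clockwise. At crank 0 it reaches 18 mm over the lid.
- lid (a joint): the lid's hinge, level, along the box's y at its back top edge; value in rad: 0 closed, grows as it opens, pi/2 = lid upright = balance point, 2.1 = back stop (leaning over backwards). Loose hinge: the lid falls shut below pi/2 and over backwards above it. The lid is a plate 150 x 180 x 10 mm, mass 0.35 to 0.7 kg.
- lid_hinge (a point): middle of the lid's hinge axis, 106 mm above the bench; fixed to the box
- lid_bar (a point): middle of the lid's bar handle: a round bar 10 mm thick and 110 mm long, parallel to the hinge, in the plane of the lid, 45 mm beyond its front edge and 195 mm from the hinge axis, carried by two 8 mm arms at its ends. With the lid closed the bar is 106 mm above the bench in front of the box, free from above and below; with the lid upright it is 301 mm above the bench over the hinge. It turns easily between finger pads.
- hammer: hammer with wooden handle lying on the bench left of the box; bystander, leave alone
- tin: flat brass and aluminium tin, 77 x 102 x 36 mm, on the bench just left of the box; bystander, leave alone
- file: file with wooden handle, 250 mm long, lying in front of the box under the lid handle; bystander, leave alone
- bench_block: small steel block, 60 x 60 x 22 mm, in front of the bolt housing; bystander, leave alone
- cup: white cup, 60 mm wide, 60 mm high, behind the box; bystander, leave alone
- punch: short steel punch, 90 mm long, lying right of the bolt housing; bystander, leave alone
- mallet: wooden mallet, 230 mm long, 44 mm high, lying right of and in front of the bolt housing; bystander, leave alone

How it is judged:
On the way, in this order (a step that is already met when the one before it is completed fails the run):
1. the crank is wound to (nearly) its stop, the bolt drawn off the lid, the lid still closed (value of joint crank above 11 rad and value of joint lid below 0.1 rad), for 0.1 s.
2. the lid is being lifted by the fingers (value of joint lid above 0.6 rad and contact force between the fingers and lid above 0.3 N), for 0.1 s.
At the end, for the whole second after the job is handed in: The lid stands within 0.07 rad (4 degrees) of upright, at rest (under 0.15 rad/s), touched by the fingers with more than 0.5 N, and the crank is still beyond 11 rad (bolt drawn) (value of joint lid between 1.5008 and 1.6408 rad and velocity of joint lid between -0.15 and 0.15 rad/s and contact force between the fingers and lid above 0.5 N and value of joint crank above 11 rad); the arm keeps its last pose, push and grip.
It fails at once if the lid falls over backwards (beyond 1.9 rad) (value of joint lid above 1.9 rad).
It fails at once if the lid drops shut (closing faster than 3 rad/s) (velocity of joint lid below -3 rad/s).
It fails at once if a tool or vessel lying around is shifted by more than 30 mm (distance of any of hammer, tin, file, bench_block, cup, punch, mallet from where it was at the start of the episode above 0.03 m).
It also fails if it takes over 61 s, if anything falls off the work surface, if the arm or the gripper's body presses on something with over 40 N, if the wrist force passes 120 N, or if a joint passes its speed limit or range.

ROBOT

A 6-joint arm with a two-finger parallel gripper is mounted at the origin on the work surface. World frame = base frame: x ahead of the robot, y to its left, z up, the work surface at z = 0. Lengths are in m, angles in rad, forces in N, time in s.
With the tool pointing down it reaches from about 0.325 to 1 m from the base axis. Payload 5.1 kg.
Tool frame: the origin (TCP) lies midway between the tips of the shut fingers; the grasp point (between the pads) lies 19 mm behind it (robot.pinch_z is the distance from the TCP to the grasp point, in m); z points along the fingers, y is the line along which they close (so a half turn about z gives the same grasp; the last joint's range is limited). The gripper opens to 85 mm and grips with 20 to 120 N. Pads are 22 mm wide; open, the fingers measure 114 mm over their backs; the gripper's body (76 mm by 85 mm) begins 54 mm behind the grasp point. The pads swing forward as they close: fully open they stand 13 mm farther back than shut.
Start: joints at [-1.427, 0.124, 1.65, -0, 1.367, -0.083], TCP at [0.146, -0.633, 0.231] pointing down, gripper open.
Joint ranges: [-2.61, 2.61], [-1.02, 2.33], [0.03, 2.71], [-1.35, 4.49], [0.32, 2.68], [-2.91, 2.91]. Speed limits (rad/s): [2.57, 2.57, 3.14, 3.14, 3.14, 3.14].

INTERFACE

Orientations are given as a 3x3 rotation matrix whose columns are the frame's x, y, z axes.
In Python, from rig import robot gives the robot as it stands.
- The arm moves only by the tool apply_moves, never from a script. Its argument "targets" is a list of rows, each a list of 2 entries, a list of its own where there are three numbers: the shift along the tool's x, y, z each as a share of 0.25 m, from -1 to 1, then the turn about the tool's z as a share of 120 degrees, from -1 to 1. In form: [[[dx, dy, dz], twist], ...]. A call has 1 to 5 rows; each row shifts and turns the commanded pose from where the row before left it, along the tool's axes as they then stand; what a row does not reach is not made up. A row lasts 1/8 s, in which the tool goes at most 62.5 mm and 10.7 degrees, less where a joint would pass 70% of its speed; a pose out of reach is approached as far as the arm can. A call with a number of a shift or a turn outside -1 to 1 is refused whole. A call with a gripper value outside its range is refused whole. "grip" is the gripper's target within -1 to 1 (fully open at 1, half-way at 0, shut at -1), set as the call begins (left out, the last holds). The fingers move at their own pace and stop on an object; "newtons" is the grip in N (left out, the last holds). Time passes only in rows, so rows that do not move let the fingers close. It gives the time, the measured TCP pose, the force, the opening and the grip force at its end, in the units of the state.
- robot.sense(): the state, without advancing time (a new reading comes with each control period).
- robot.snapshot(name): name is "side" or "top"; returns a dict with "pixels" (384x512x3 uint8, blue, green, red), "depth" (384x512 float32, m along the optical axis (not along the pixel's ray), 0 where there is no reading), "mtx" (3x3 intrinsics, pixels), "rvec" (rotation vector, rad) and "tvec" (3), from world to camera coordinates, as OpenCV has them. Camera axes: x right, y down, z forward; pixel columns grow to the right and rows downward; lengths in m; the calibration is good to about 2 mm. A picture is of the moment at which its call begins.
- robot.hand_in(): hands the job in; it is judged then, once.
The state is a dict: "clock": time; "qpos": joint angles; "joint_velocities": joint speeds; "effort": joint torques, N m; "ee_pos": TCP position; "eef_rot": TCP orientation; "force": force on the tool from outside, world axes, zero at the start; "torque": the same for the moment, N m; "finger_gap": opening from 0.0 (shut) to 1.0 (fully open); "grip_force": force on a finger pad.
Only numpy, scipy, OpenCV 4.12 (cv2) and the standard library are available. Lean on these libraries where they do the work, as an engineer would, in place of code of your own. Each camera call takes 0.05 s, during which the arm holds its last target. There are 200 camera calls.

## Working session

There is one attempt and no reset: what is moved stays moved. The work goes in short steps, Python scripts to look and compute and a tool call to move; the robot and the scene stay as the last step left them, time stands still between calls to the robot, and variables do not carry over. Pictures are saved under pics/ and viewed, at most 10 in all, crops included, and the job is handed in when it is done.

Besides the shell and the picture viewer there is one more tool, called after "Call:" as a command line: name --argument value ..., lists and objects as JSON in quotes. apply_moves: Moves the arm, as the interface text tells. Its arguments: {"type":"object","properties":{"targets":{"type":"array","items":{"type":"array"}},"grip":{"type":"number"},"newtons":{"type":"number"}},"required":["targets"]}

```bash
mkdir -p pics; ls
python3 - <<'E'
from rig import robot
import cv2,numpy as np
for n in("top","side"):
    s=robot.snapshot(n); cv2.imwrite(f"pics/{n}0.png",s["pixels"]); np.savez(f"/tmp/{n}.npz",**s)
    print(n,s["mtx"].tolist(),s["rvec"],s["tvec"])
print(robot.sense(),robot.pinch_z)
E
```

```text
pics
top [[472.3082229855639, 0.0, 255.31555049590253], [0.0, 472.3082229855639, 190.57141519977594], [0.0, 0.0, 1.0]] [ 2.16330516 -2.0281322   0.23853937] [0.04050344 0.58740045 1.38560224]
side [[438.6019499663626, 0.0, 250.2359535446216], [0.0, 438.6019499663626, 198.7602381060671], [0.0, 0.0, 1.0]] [ 2.17426865 -0.14370096  0.08474428] [-0.54141068  0.18701111  1.11887901]
{'clock': 0.1, 'qpos': array([-1.42658192e+00,  1.24421511e-01,  1.65154056e+00,  4.26952751e-07,
        1.36750785e+00, -8.26104911e-02]), 'joint_velocities': array([-4.65952345e-04,  6.91629926e-05, -2.17367276e-03,  2.43919174e-03,
        2.75651352e-04,  6.54050665e-04]), 'effort': array([-2.81273615e-04, -4.24930429e+01, -3.66653001e+01, -4.87758723e-05,
        3.97042415e-03,  3.39877818e-05]), 'ee_pos': array([ 0.1460603, -0.6328075,  0.230186 ]), 'eef_rot': array([[ 9.74385378e-01,  2.24884553e-01, -2.69377266e-04],
       [ 2.24884661e-01, -9.74383619e-01,  1.85783659e-03],
       [ 1.55321955e-04, -1.87082762e-03, -9.99998238e-01]]), 'force': array([0.34818382, 0.32692943, 0.49402405]), 'torque': array([-0.05472046, -0.02887057,  0.03051321]), 'grip_force': 0.0, 'finger_gap': 1.0040632184641263} 0.0187
```

View pics/top0.png

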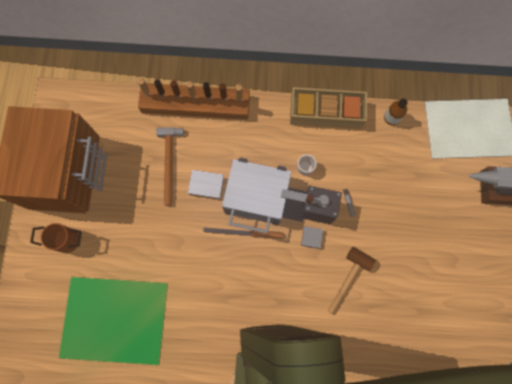

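View pics/side0.png

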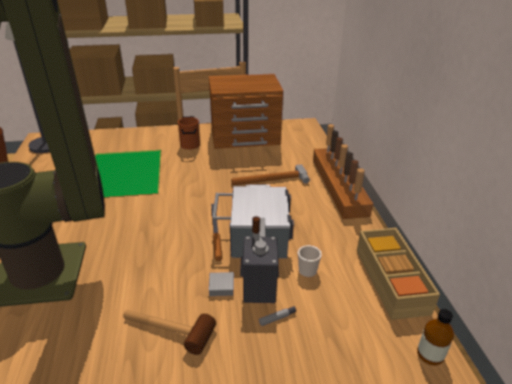

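The top view shows the box lid around (258,190), the housing at (322,204), the bar at about (248,225), and the crank and knob near (320,200). The side view shows the knob at (256,225). I'll take the exact poses from depth.

```bash
cat > h.py <<'E'
import cv2,numpy as np
def cloud(s):
    K,d=s["mtx"],s["depth"]; R=cv2.Rodrigues(s["rvec"])[0]
    v,u=np.mgrid[:d.shape[0],:d.shape[1]]
    p=np.stack([(u-K[0,2])/K[0,0]*d,(v-K[1,2])/K[1,1]*d,d],-1)
    w=(p-s["tvec"].ravel())@R; w[d==0]=np.nan
    return w
E
python3 - <<'E'
from h import *
s=np.load("/tmp/top.npz"); w=cloud(s)
c=s["pixels"][145:250,180:365]; cv2.imwrite("pics/c.png",cv2.resize(c,None,fx=4.3,fy=4.3,interpolation=cv2.INTER_CUBIC))
m=np.zeros(w.shape[:2],bool); m[145:245,180:365]=1
z=w[...,2]
def rect(sel):
    p=w[sel][:,:2].astype(np.float32); r=cv2.minAreaRect(p); print(len(p),r, cv2.boxPoints(r).tolist(),np.median(z[sel]))
lid=m&(z>.104)&(z<.116); lab=cv2.connectedComponents(cv2.morphologyEx(lid.astype(np.uint8),cv2.MORPH_OPEN,np.ones((7,7))))[1]
rect(lab==lab[190,258])
h=m&(z>.12)&(z<.132); rect(h)
k=m&(z>.15); print(k.sum(),np.argwhere(k).mean(0)); print(np.round(w[k],3)[:40].tolist())
a=m&(z>.132)&(z<.15); print(np.c_[np.argwhere(a),np.round(w[a],3)][:60].tolist())
s=np.load("/tmp/side.npz"); w=cloud(s); z=w[...,2]
k=(z>.15)&(w[...,0]>.45)&(w[...,0]<.8)&(w[...,1]<0)&(w[...,1]>-.35); print(k.sum(),np.round(w[k],3)[::3].tolist())
E
```

```text
341 ((0.5930060148239136, 0.053168050944805145), (0.0627058744430542, 0.06700263917446136), 2.2525980472564697) [[0.5603605508804321, 0.08541114628314972], [0.562994122505188, 0.018460290506482124], [0.625651478767395, 0.02092495560646057], [0.6230179071426392, 0.08787581324577332]] 0.11015755047172571
853 ((0.5597048401832581, -0.08064985275268555), (0.18737876415252686, 0.08306967467069626), 79.37638092041016) [[0.5016096830368042, -0.1650761365890503], [0.5832555294036865, -0.18039056658744812], [0.6177999973297119, 0.0037764310836791992], [0.5361541509628296, 0.019090861082077026]] 0.12488857315409023
56 [198.35714286 309.85714286]
[[0.556, -0.075, 0.183], [0.557, -0.078, 0.182], [0.554, -0.073, 0.179], [0.554, -0.075, 0.181], [0.554, -0.078, 0.183], [0.555, -0.081, 0.179], [0.554, -0.084, 0.184], [0.551, -0.07, 0.18], [0.55, -0.072, 0.185], [0.55, -0.075, 0.185], [0.551, -0.078, 0.18], [0.55, -0.081, 0.185], [0.551, -0.083, 0.186], [0.548, -0.07, 0.179], [0.548, -0.073, 0.18], [0.548, -0.075, 0.183], [0.548, -0.078, 0.184], [0.548, -0.081, 0.183], [0.549, -0.084, 0.18], [0.548, 
[... 3054 characters left out ...]
 0.179], [0.556, -0.085, 0.178], [0.542, -0.087, 0.178], [0.549, -0.088, 0.178], [0.557, -0.082, 0.173], [0.542, -0.085, 0.174], [0.549, -0.086, 0.174], [0.557, -0.083, 0.171], [0.544, -0.09, 0.175], [0.551, -0.088, 0.172], [0.538, -0.084, 0.167], [0.545, -0.086, 0.169], [0.551, -0.088, 0.169], [0.538, -0.083, 0.164], [0.544, -0.09, 0.169], [0.551, -0.09, 0.168], [0.538, -0.083, 0.161], [0.544, -0.09, 0.166], [0.552, -0.087, 0.162], [0.538, -0.083, 0.158], [0.545, -0.088, 0.161], [0.551, -0.089, 0.161], [0.538, -0.083, 0.155], [0.545, -0.088, 0.158], [0.552, -0.087, 0.157], [0.542, -0.087, 0.154], [0.549, -0.089, 0.155], [0.542, -0.088, 0.152], [0.549, -0.087, 0.151], [0.549, -0.091, 0.152]]
```

View pics/c.png

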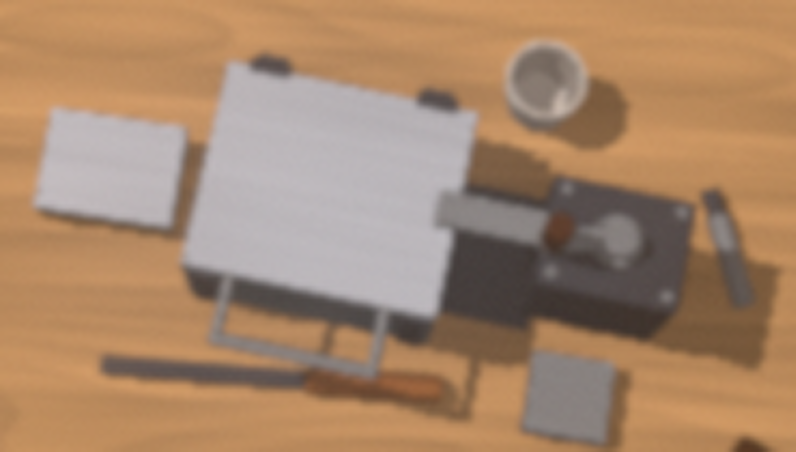

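Run:
```python
from h import *
s=np.load("/tmp/top.npz"); K=s["mtx"];R=cv2.Rodrigues(s["rvec"])[0];C=-R.T@s["tvec"].ravel()
def P(u,v,z):
    d=R.T@np.linalg.inv(K)@[u/4.3+180-.38,v/4.3+145-.38,1]; return (C+d*(z-C[2])/d[2])[:2]
L=[P(*p,.111) for p in((230,62),(477,112),(437,317),(183,263))]
c=np.mean(L,0); yv=(L[0]-L[1]+L[3]-L[2]); xv=L[0]-L[3]+L[1]-L[2]
print("lid c",c,"w",np.linalg.norm(yv)/2,np.linalg.norm(xv)/2,"yaw",np.arctan2(-yv[0],yv[1]),np.arctan2(xv[1],xv[0]))
B=[P(*p,.109) for p in((212,340),(376,374))]; print("bar",B,np.mean(B,0),"yaw",np.arctan2(B[0][0]-B[1][0],-(B[0][0]-B[1][0])*0+B[0][1]-B[1][1]))
H=[P(*p,.126) for p in((557,178),(694,207),(672,308),(535,280))]; print("housing",np.mean(H,0))
print("hub",P(620,235,.15))
for n in ((57,25),):pass
w=cloud(s); 
print("cup",w[163-3,306],"block",w[237,312],"punch",w[202,349])
```

```text
lid c [0.58116035 0.0739383 ] w 0.17794121877215824 0.14825033740071675 yaw -0.1454769074704234 -0.14201718774040525
bar [array([0.469111  , 0.14878536]), array([0.45297998, 0.03550494])] [0.46104549 0.09214515] yaw 0.1414480933839944
housing [ 0.55099621 -0.12151314]
hub [ 0.55137298 -0.12183549]
cup [ 0.70683689 -0.07814467  0.0200241 ] block [ 0.45809086 -0.10658801  0.02075693] punch [ 0.57731278 -0.21981343  0.01862901]
```

Call:
apply_moves --targets '[[[0.1376,-0.12,0],0],[[0.1376,-0.12,0],0],[[0.1376,-0.12,0],0],[[0.1376,-0.12,0],0],[[0.1376,-0.12,0],0]]' --grip 0.3

```text
clock: 0.72
ee_pos: [0.2805, -0.447, 0.2308]
eef_rot: [[0.974, 0.225, -0.0], [0.225, -0.974, 0.001], [-0.0, -0.001, -1.0]]
force: [0.0, 0.1, 0.1]
finger_gap: 0.651
grip_force: 0.0
```

Call:
apply_moves --targets '[[[0.1376,-0.12,0],0],[[0.1376,-0.12,0],0],[[0.1376,-0.12,0],0],[[0.1376,-0.12,0],0],[[0.1376,-0.12,0],0]]'

```text
clock: 1.35
ee_pos: [0.4143, -0.2622, 0.2309]
eef_rot: [[0.974, 0.225, -0.0], [0.225, -0.974, 0.0], [-0.0, -0.0, -1.0]]
force: [-0.2, 0.2, 0.2]
finger_gap: 0.652
grip_force: 0.0
```

Call:
apply_moves --targets '[[[0.1376,-0.12,0],0],[[0.1376,-0.12,0],0],[[0.1376,-0.12,0],0],[[0.1376,-0.12,0],0],[[0.1376,-0.12,0],0]]'

```text
clock: 1.98
ee_pos: [0.5482, -0.0774, 0.2309]
eef_rot: [[0.974, 0.225, -0.001], [0.225, -0.974, 0.0], [-0.001, -0.0, -1.0]]
force: [-0.3, 0.1, -0.1]
finger_gap: 0.646
grip_force: 0.0
```

Call:
apply_moves --targets '[[[0,0,0],-0.088],[[0,0,0],-0.088],[[0,0,0],-0.088],[[0,0,0],-0.088],[[0,0,0],-0.088]]'

```text
clock: 2.6
ee_pos: [0.5474, -0.0787, 0.2307]
eef_rot: [[0.404, 0.915, -0.001], [0.915, -0.404, 0.0], [-0.0, -0.001, -1.0]]
force: [0.6, 0.1, 0.2]
finger_gap: 0.652
grip_force: 0.0
```

Call:
apply_moves --targets '[[[0,0,0],-0.088],[[0,0,0],-0.045],[[0,0,0],0]]'

```text
clock: 2.98
ee_pos: [0.5474, -0.0788, 0.2308]
eef_rot: [[0.145, 0.989, -0.001], [0.989, -0.145, 0.0], [0.0, -0.001, -1.0]]
force: [-0.1, -0.0, -0.7]
finger_gap: 0.65
grip_force: 0.0
```

Call:
apply_moves --targets '[[[0,0,0.12],0],[[0,0,0.12],0],[[0,0,0.092],0],[[0,0,0],0]]'

```text
clock: 3.48
ee_pos: [0.546, -0.0784, 0.1457]
eef_rot: [[0.145, 0.989, -0.005], [0.989, -0.145, 0.001], [0.001, -0.005, -1.0]]
force: [-0.1, -0.3, 0.5]
finger_gap: 0.655
grip_force: 0.0
```

Call:
apply_moves --targets '[[[0,0,0],0],[[0,0,0],0],[[0,0,0],0],[[0,0,0],0]]' --grip -1 --newtons 30

```text
clock: 3.98
ee_pos: [0.5485, -0.079, 0.1501]
eef_rot: [[0.143, 0.99, 0.002], [0.99, -0.143, -0.001], [-0.0, 0.002, -1.0]]
force: [-1.7, 0.4, 6.1]
finger_gap: 0.224
grip_force: 29.7
```

Run:
```python
from rig import robot
import cv2
s=robot.snapshot("side"); cv2.imwrite("pics/s1.png",cv2.resize(s["pixels"][150:320,170:350],None,fx=3.3,fy=3.3))
print(robot.sense()["force"])
```

```text
[-2.25698763  0.15279159  6.39244721]
```

View pics/s1.png

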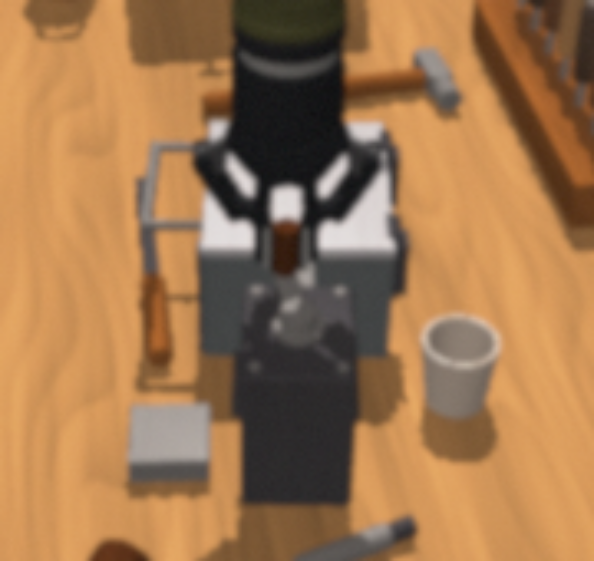

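```bash
python3 -c "
import numpy as np
p=np.radians(-12.6+24*np.arange(16)); c=.18*np.c_[np.cos(p),np.sin(p)]
print(np.round(np.diff(c,axis=0),4).tolist())"
```

```text
[[0.0008, 0.0748], [-0.0297, 0.0687], [-0.0551, 0.0507], [-0.0709, 0.0239], [-0.0745, -0.007], [-0.0652, -0.0367], [-0.0446, -0.0601], [-0.0163, -0.073], [0.0148, -0.0734], [0.0434, -0.061], [0.0644, -0.0381], [0.0744, -0.0086], [0.0714, 0.0224], [0.0561, 0.0495], [0.0312, 0.0681]]
```

Call:
apply_moves --targets '[[[0.001,0.075,-0.008],0],[[-0.03,0.069,0],0],[[-0.055,0.051,0],0],[[-0.071,0.024,0],0],[[-0.0745,-0.007,0],0]]'

```text
clock: 4.65
ee_pos: [0.5919, -0.1439, 0.15]
eef_rot: [[0.143, 0.99, -0.0], [0.99, -0.143, 0.001], [0.001, -0.001, -1.0]]
force: [-4.7, 5.8, 1.9]
finger_gap: 0.221
grip_force: 30.1
```

Call:
apply_moves --targets '[[[-0.065,-0.037,0],0],[[-0.045,-0.06,0],0],[[-0.016,-0.073,0],0],[[0.015,-0.073,0],0],[[0.043,-0.061,0],0]]'

```text
clock: 5.28
ee_pos: [0.5145, -0.1501, 0.1502]
eef_rot: [[0.145, 0.989, 0.005], [0.989, -0.145, -0.002], [-0.001, 0.005, -1.0]]
force: [12.8, 4.3, -5.6]
finger_gap: 0.222
grip_force: 29.7
```

Call:
apply_moves --targets '[[[0.064,-0.038,0],0],[[0.074,-0.009,0],0],[[0.071,0.022,0],0],[[0.056,0.05,0],0],[[0.031,0.068,0],0]]'

```text
clock: 5.9
ee_pos: [0.5479, -0.0788, 0.1501]
eef_rot: [[0.143, 0.99, -0.002], [0.99, -0.143, -0.001], [-0.001, -0.002, -1.0]]
force: [-3.2, -7.8, -0.5]
finger_gap: 0.227
grip_force: 30.8
```

Call:
apply_moves --targets '[[[0.001,0.075,0],0],[[-0.03,0.069,0],0],[[-0.055,0.051,0],0],[[-0.071,0.024,0],0],[[-0.0745,-0.007,0],0]]'

```text
clock: 6.52
ee_pos: [0.5926, -0.1424, 0.1501]
eef_rot: [[0.143, 0.99, -0.001], [0.99, -0.143, 0.004], [0.003, -0.002, -1.0]]
force: [-5.9, 7.0, 2.9]
finger_gap: 0.227
grip_force: 31.2
```

Call:
apply_moves --targets '[[[-0.065,-0.037,0],0],[[-0.045,-0.06,0],0],[[-0.016,-0.073,0],0],[[0.015,-0.073,0],0],[[0.043,-0.061,0],0]]'

```text
clock: 7.15
ee_pos: [0.5147, -0.1503, 0.1502]
eef_rot: [[0.144, 0.989, 0.004], [0.99, -0.144, -0.002], [-0.001, 0.004, -1.0]]
force: [9.5, 2.6, -5.5]
finger_gap: 0.226
grip_force: 30.5
```

Call:
apply_moves --targets '[[[0.064,-0.038,0],0],[[0.056,-0.008,0],0],[[0,0,0],0],[[0,0,0],0]]'

```text
clock: 7.65
ee_pos: [0.5069, -0.1173, 0.1502]
eef_rot: [[0.143, 0.99, -0.002], [0.99, -0.143, 0.002], [0.002, -0.002, -1.0]]
force: [-2.4, 3.3, -0.6]
finger_gap: 0.225
grip_force: 31.0
```

Run:
```python
from rig import robot
import cv2
s=robot.snapshot("side"); cv2.imwrite("pics/s2.png",cv2.resize(s["pixels"][150:320,170:350],None,fx=3.3,fy=3.3))
print(robot.sense()["force"])
```

```text
[-3.6216307   2.61187631  0.20922372]
```

View pics/s2.png

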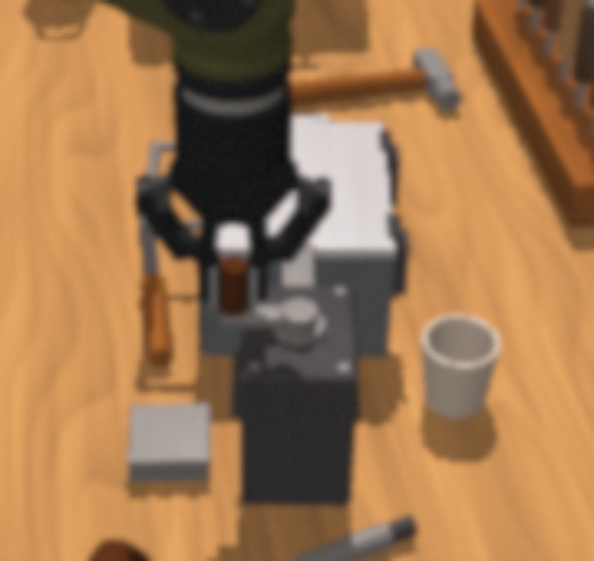

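Call:
apply_moves --targets '[[[0.012,0,0],0],[[0,0,0],0]]'

```text
clock: 7.95
ee_pos: [0.507, -0.117, 0.1502]
eef_rot: [[0.143, 0.99, -0.003], [0.99, -0.143, -0.004], [-0.004, -0.002, -1.0]]
force: [-5.3, -5.2, -0.5]
finger_gap: 0.218
grip_force: 31.1
```

Call:
apply_moves --targets '[[[0,0,0],0],[[0,0,0],0],[[0,0,-0.12],0],[[0,0,-0.2],0]]' --grip -0.15

```text
clock: 8.45
ee_pos: [0.5069, -0.1148, 0.2291]
eef_rot: [[0.143, 0.99, -0.004], [0.99, -0.143, 0.002], [0.001, -0.004, -1.0]]
force: [0.1, -0.0, 1.0]
finger_gap: 0.425
grip_force: 0.0
```

Call:
apply_moves --targets '[[[0.2,-0.074,0],0],[[0.2,-0.074,0],0],[[0.2,-0.074,0],0],[[0.2,-0.074,0],0],[[0,0,0],0]]' --grip 0.2

```text
clock: 9.07
ee_pos: [0.4629, 0.0961, 0.2308]
eef_rot: [[0.138, 0.99, 0.001], [0.99, -0.138, 0.001], [0.001, 0.001, -1.0]]
force: [-0.3, -1.1, 0.5]
finger_gap: 0.599
grip_force: 0.0
```

Run:
```python
from rig import robot
import cv2
s=robot.snapshot("side"); cv2.imwrite("pics/s3.png",cv2.resize(s["pixels"][130:300,150:330],None,fx=3.3,fy=3.3))
print(robot.sense()["force"])
```

```text
[ 0.19428893 -0.85058411  0.44328826]
```

View pics/s3.png

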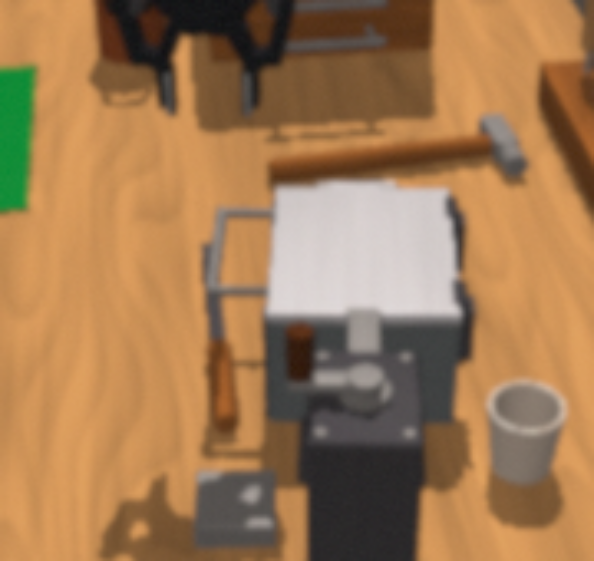

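Call:
apply_moves --targets '[[[0,0,0.144],0],[[0,0,0.144],0],[[0,0,0.144],0],[[0,0,0.144],0],[[0,0,0],0]]'

```text
clock: 9.75
ee_pos: [0.4612, 0.0919, 0.0834]
eef_rot: [[0.145, 0.989, -0.007], [0.989, -0.145, -0.001], [-0.002, -0.007, -1.0]]
force: [0.1, 0.1, 0.5]
finger_gap: 0.6
grip_force: 0.0
```

Call:
apply_moves --targets '[[[0,0,0],0],[[0,0,0],0],[[0,0,0],0],[[0,0,0],0],[[0,0,0],0]]' --grip -1 --newtons 50

```text
clock: 10.38
ee_pos: [0.4629, 0.0934, 0.0884]
eef_rot: [[0.143, 0.99, -0.002], [0.99, -0.143, 0.0], [-0.0, -0.002, -1.0]]
force: [-7.8, -0.6, 8.4]
finger_gap: 0.098
grip_force: 48.8
```

Run:
```python
from rig import robot
import cv2,numpy as np
s=robot.snapshot("side"); cv2.imwrite("pics/s4.png",cv2.resize(s["pixels"][130:300,150:330],None,fx=3.3,fy=3.3))
r=robot.sense(); print(r["force"],r["ee_pos"])
# arc in tool axes: z_t down, y_t box x
t=np.radians(np.arange(0,91,4.5)); c=.195/.25*np.c_[-np.cos(t),-np.sin(t)]
print(np.round(np.diff(c,axis=0),4).tolist())
```

```text
[-7.51508355 -0.67145023  8.60202937] [0.46289586 0.09343648 0.08841222]
[[0.0024, -0.0612], [0.0072, -0.0608], [0.0119, -0.0601], [0.0166, -0.0589], [0.0212, -0.0575], [0.0256, -0.0556], [0.0299, -0.0534], [0.034, -0.0509], [0.0379, -0.0481], [0.0416, -0.045], [0.045, -0.0416], [0.0481, -0.0379], [0.0509, -0.034], [0.0534, -0.0299], [0.0556, -0.0256], [0.0575, -0.0212], [0.0589, -0.0166], [0.0601, -0.0119], [0.0608, -0.0072], [0.0612, -0.0024]]
```

View pics/s4.png

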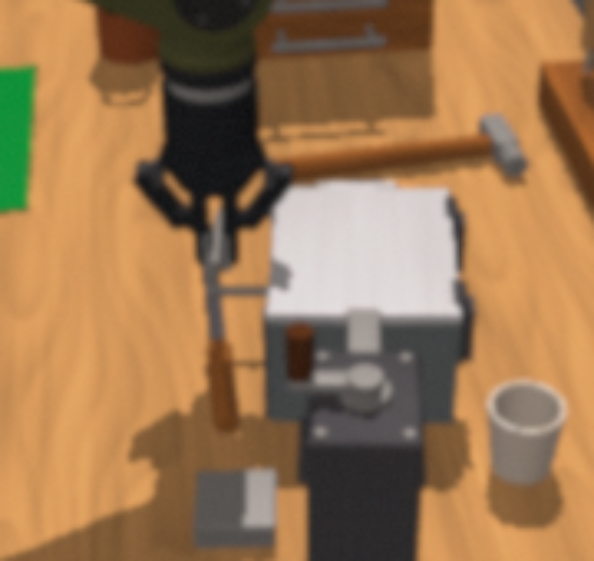

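Call:
apply_moves --targets '[[[0,0.002,-0.061],0],[[0,0.007,-0.061],0],[[0,0.012,-0.06],0],[[0,0.017,-0.059],0],[[0,0.021,-0.0575],0]]'

```text
clock: 11.05
ee_pos: [0.4762, 0.0914, 0.1616]
eef_rot: [[0.143, 0.99, -0.005], [0.99, -0.143, 0.0], [-0.0, -0.005, -1.0]]
force: [-6.7, 1.5, -1.3]
finger_gap: 0.094
grip_force: 48.6
```

Call:
apply_moves --targets '[[[0,0.0256,-0.0556],0],[[0,0.03,-0.0534],0],[[0,0.034,-0.051],0],[[0,0.038,-0.048],0],[[0,0.0416,-0.045],0]]'

```text
clock: 11.68
ee_pos: [0.5174, 0.0852, 0.2276]
eef_rot: [[0.143, 0.99, -0.007], [0.99, -0.143, -0.0], [-0.001, -0.007, -1.0]]
force: [-16.5, 0.1, 11.1]
finger_gap: 0.094
grip_force: 48.8
```

Call:
apply_moves --targets '[[[0,0.043,-0.0436],0],[[0,0.046,-0.04],0],[[0,0.049,-0.036],0],[[0,0.0515,-0.032],0],[[0,0.0536,-0.0276],0]]'

```text
clock: 12.3
ee_pos: [0.5807, 0.0757, 0.2735]
eef_rot: [[0.144, 0.99, 0.003], [0.99, -0.144, -0.001], [-0.001, 0.003, -1.0]]
force: [-4.3, -2.0, 5.0]
finger_gap: 0.092
grip_force: 48.7
```

Call:
apply_moves --targets '[[[0,0.0575,-0.021],0],[[0,0.059,-0.0166],0],[[0,0.06,-0.012],0],[[0,0.055,-0.006],0],[[0,0.04,-0.001],0]]'

```text
clock: 12.92
ee_pos: [0.649, 0.0654, 0.2873]
eef_rot: [[0.144, 0.99, 0.005], [0.99, -0.144, -0.002], [-0.001, 0.006, -1.0]]
force: [-3.4, -2.5, 8.9]
finger_gap: 0.096
grip_force: 52.2
```

Call:
apply_moves --targets '[[[0,0.02,0],0],[[0,0,0],0],[[0,0,0],0]]'

```text
clock: 13.3
ee_pos: [0.6541, 0.0647, 0.2869]
eef_rot: [[0.144, 0.99, 0.007], [0.99, -0.144, -0.002], [-0.001, 0.007, -1.0]]
force: [-1.9, -4.2, 5.9]
finger_gap: 0.093
grip_force: 52.6
```

Run:
```python
from rig import robot
from h import *
for n in ("top","side"):
    s=robot.snapshot(n); w=cloud(s)
    if n=="side": cv2.imwrite("pics/s5.png",cv2.resize(s["pixels"][70:290,150:350],None,fx=2.7,fy=2.7))
    b=(w[...,:2]-[.581,.074])@np.array([[.9898,.1425],[-.1425,.9898]]); z=w[...,2]
    hsv=cv2.cvtColor(s["pixels"],cv2.COLOR_BGR2HSV); 
    m=(z>.12)&(z<.25)&(abs(b[...,1])<.1)&(b[...,0]>.03)&(b[...,0]<.14)
    print(n,m.sum())
    for lo in np.arange(.12,.26,.02):
        q=m&(z>lo)&(z<=lo+.02)
        if q.sum(): print(round(lo+.01,2),q.sum(),np.round(np.percentile(b[q][:,0],[5,25,50,75,95]),4),np.round(np.percentile(b[q][:,1],[5,95]),3))
r=robot.sense(); print(r["force"],r["ee_pos"],r["clock"])
```

```text
top 50
0.13 2 [0.0707 0.0708 0.0709 0.0711 0.0712] [-0.089 -0.086]
0.15 3 [0.0692 0.0696 0.0701 0.0704 0.0706] [-0.088 -0.086]
0.17 7 [0.0695 0.0703 0.0709 0.0722 0.0725] [-0.089  0.088]
0.19 9 [0.0695 0.0698 0.0707 0.0713 0.072 ] [-0.089  0.088]
0.21 9 [0.0688 0.0691 0.0697 0.0701 0.0706] [-0.089  0.085]
0.23 14 [0.0687 0.0692 0.0705 0.0708 0.0717] [-0.088  0.089]
0.25 6 [0.0676 0.0685 0.0693 0.07   0.0703] [-0.088  0.045]
side 421
0.13 58 [0.0701 0.0704 0.0709 0.0745 0.0779] [-0.092  0.061]
0.15 63 [0.07   0.0703 0.0708 0.0733 0.079 ] [-0.093  0.075]
0.17 62 [0.0699 0.0702 0.0706 0.0731 0.0776] [-0.092  0.052]
0.19 65 [0.0695 0.0698 0.0703 0.0739 0.0787] [-0.092  0.055]
0.21 67 [0.0695 0.0698 0.0703 0.0728 0.0774] [-0.092  0.074]
0.23 70 [0.0692 0.0696 0.07   0.0735 0.0783] [-0.092  0.064]
0.25 36 [0.069  0.0695 0.07   0.0728 0.0776] [-0.092  0.055]
[-0.86400166 -4.18000008  6.4080464 ] [0.65409683 0.06466111 0.28696912] 13.4
```

View pics/s5.png

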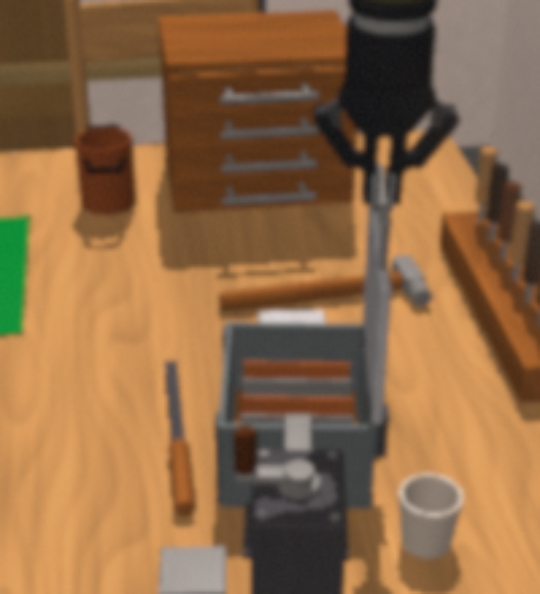

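Call:
apply_moves --targets '[[[0,0.006,0],0],[[0,0,0],0],[[0,0,0],0],[[0,0,0],0],[[0,0,0],0]]'

```text
clock: 14.02
ee_pos: [0.6554, 0.0645, 0.287]
eef_rot: [[0.144, 0.99, 0.007], [0.99, -0.144, -0.002], [-0.001, 0.007, -1.0]]
force: [-0.7, -4.2, 5.8]
finger_gap: 0.094
grip_force: 52.6
```

```bash
python3 -c "
from rig import robot
r=robot.sense();print(r['ee_pos'],r['grip_force'],abs(r['joint_velocities']).max());print(robot.hand_in())"
```

```text
[0.65544956 0.06445727 0.28697752] 52.58379399776459 0.0018379936585821955
the job is handed in; nothing more can be done
None
```

I wound the crank to its stop, swung the lid up, and handed in with the gripper still holding the bar: the last measurement put the lid within about 0.01 rad of upright, a final 1.5 mm nudge closed that, and no verdict came back.

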